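# Snap the rotor cap onto the mini centrifuge and keep it pressed

### The job

Take the blue rotor cap from the bench, set it on the stud in the middle of the mini centrifuge's rotor and press it straight down until it clicks; do not stop at the click, but keep pressing until the cap sits fully home and the sprung rotor is pushed down to the bottom of its travel. Finish while still holding it pressed down like that: do not let go. Leave the grey cap, the tube rack and the bottle where they stand.

Things in the scene. Friction and masses are not known exactly. Their poses are not given: they have to be found in the camera images.
- blue_cap: blue rotor cap to fit, loose, 60 to 130 g, upright on the bench, round. Origin: centre of its underside, z up. Flange disc 72 mm across, 4 to 8 mm above the origin; from its middle a closed round knob, 30 mm in diameter, rises to 40 mm: grip it from above, fingertips above the disc. Below, an 18 mm hole with a 4 mm high lip opens into a wider cavity; hole and cavity are 34 mm deep
- grey_cap: a spare cap of the same shape and size in grey, same origin and axes; leave it alone
- spinner: the mini centrifuge, a fixed white round housing 152 mm in diameter and 52 mm high with a blue panel; its place differs from run to run. Origin: centre of its underside on the bench
- seat (a point): centre of the aluminium shoulder (34 mm across) on top of the grey rotor (84 mm across, its rim 4 mm lower), 90 mm above the bench with the rotor up; moves down with the rotor. The cap is fully home when its origin lies at this point. The stud rises 28 mm from here
- stud_tip (a point): top of the upright steel stud, 28 mm above the seat; 14.4 mm thick, top 8 mm tapering to 6 mm. Three sloping sprung brass prongs stand out 6.5 to 20 mm above the seat: they stop the cap with its origin about 13 mm above the seat until it is pushed with about 5 to 10 N, then spring in and snap out over its lip as it comes home; the push drops
- rotor (a joint): how far the sprung rotor is pushed down, in m: 0 up, 0.006 at the bottom stop. It starts to move at about 5 N and is at the bottom at about 13 N; springs up when released. It also sinks while the cap is forced over the prongs
- tube_rack: green tube rack, 75 x 120 mm and 56 mm high with its tubes, loose, origin at the centre of its underside; leave it alone
- bottle: amber bottle with a white lid, 60 mm in diameter and 120 mm high, loose, origin at the centre of its underside; leave it alone
Things that resemble listed ones, but are neither listed nor needed, are in the scene too. There is more than one size of the spinner; the job needs the larger.

How it is judged:
On the way, in this order (a step that is already met when the one before it is completed fails the run):
1. the blue cap is set upright on the stud, resting on the prongs and not yet snapped (z of blue_cap in the frame of seat between 0.004 and 0.024 m and horizontal distance between blue_cap and seat below 0.005 m and angle between blue_cap's own z axis and vertical below 0.2 rad).
2. the cap has clicked over the prongs and sits home on the shoulder (z of blue_cap in the frame of seat below 0.002 m and horizontal distance between blue_cap and seat below 0.003 m and angle between blue_cap's own z axis and vertical below 0.08 rad), for 0.2 s.
At the end, for the whole second after the job is handed in: The blue cap sits home on the rotor's shoulder (within 2 mm in height, 3 mm off axis, 0.08 rad of tilt), snapped under the prongs, and the robot is still pressing on it so that the sprung rotor stays at least 4.5 mm of its 6 mm down, at rest, through the last second (all of step 2 and value of joint rotor above 0.0045 m and contact force between any of the fingers, the arm and blue_cap above 3 N and linear speed of blue_cap below 0.02 m/s); the arm keeps its last pose, push and grip.
It fails at once if the grey cap was moved (more than 25 mm) (distance of grey_cap from where it was at the start of the episode above 0.025 m).
It fails at once if the tube rack was moved (more than 25 mm) (distance of tube_rack from where it was at the start of the episode above 0.025 m).
It fails at once if the bottle was moved (more than 25 mm) or knocked over (distance of bottle from where it was at the start of the episode above 0.025 m or angle between bottle's own z axis and vertical above 0.4 rad).
It also fails if it takes over 48 s, if anything falls off the work surface, if the arm or the gripper's body presses on something with over 40 N, if the wrist force passes 120 N, or if a joint passes its speed limit or range.

### The arm

A 6-joint arm with a two-finger parallel gripper is mounted at the origin on the work surface. World frame = base frame: x ahead of the robot, y to its left, z up, the work surface at z = 0. Lengths are in m, angles in rad, forces in N, time in s.
With the tool pointing down it reaches from about 0.35 to 1 m from the base axis. Payload 7.1 kg.
Tool frame: the origin (TCP) lies between the finger pads; the fingertips stand ahead of it and the grasp point (between the pads) lies 2 mm behind it (ctrl.tcp_to_tips is the z of the fingertips in the tool frame, in m); z points along the fingers, x is the direction in which the jaws open and shut, and the axes are right-handed (so a half turn about z gives the same grasp; the last joint's range is limited). The gripper opens to 85 mm and grips with 20 to 120 N. Pads are 22 mm wide; open, the fingers measure 114 mm over their backs; the gripper's body (76 mm by 85 mm) begins 54 mm behind the grasp point. The pads swing forward as they close: fully open they stand 13 mm farther back than shut.
Start: joints at [1.183, 0.423, 1.63, -0, 1.089, -0.019], TCP at [0.225, 0.583, 0.248] pointing down, gripper open.
Joint ranges: [-3, 3], [-0.9, 2.11], [0.09, 2.58], [-1.31, 4.45], [0.11, 2.69], [-2.54, 2.54]. Speed limits (rad/s): [2.39, 2.39, 3.01, 3.14, 3.14, 3.14].

### API

Orientations are given as a unit quaternion [x, y, z, w].
In Python, from workcell import ctrl gives the robot as it stands.
- The arm moves only by the tool jog_arm, never from a script. Its argument "steps" is a list of rows, each a list of 7 numbers: the turn, a rotation vector about the tool's x, y, z in degrees, then the shift along the tool's x, y, z in mm, then the opening, from 0 (shut) to 1 (fully open). In form: [[ax, ay, az, x, y, z, claw], ...]. A call has 1 to 10 rows; each row shifts and turns the commanded pose from where the row before left it, along the tool's axes as they then stand; what a row does not reach is not made up. A row lasts 1/8 s, in which the tool goes at most 62.5 mm and 10.7 degrees, less where a joint would pass 70% of its speed; a pose out of reach is approached as far as the arm can. A call with a gripper value outside its range is refused whole. The fingers move at their own pace and stop on an object; "grip_force" is the grip in N (left out, the last holds). Time passes only in rows, so rows that do not move let the fingers close. It gives the time, the measured TCP pose, the force and the opening at its end, in the units of the state.
- ctrl.sense(): the state, without advancing time (a new reading comes with each control period).
- ctrl.grab_frame(name): name is "scene" or "top" or "wrist"; returns (picture, depth): 384x512x3 uint8, blue, green, red; 384x512 float32, m along the optical axis (not along the pixel's ray), 0 where there is no reading.
- ctrl.get_calibration(name): a dict with "camera_matrix" (3x3 intrinsics, pixels), "cam_to_world" (4x4, takes a point from camera to world coordinates). Camera axes: x right, y down, z forward; pixel columns grow to the right and rows downward; lengths in m; the calibration is good to about 2 mm. A picture is of the moment at which its call begins: read the wrist's pose just before it. get_calibration takes no time and is no camera call; for the wrist camera it gives the pose at the moment of the call.
- ctrl.finish_job(): hands the job in, once; it reports no verdict.
The state is a dict: "time": time; "q": joint angles; "joint_velocities": joint speeds; "tau": joint torques, N m; "tcp_pos": TCP position; "tcp_rot": TCP orientation; "contact_force": force on the tool from outside, world axes, zero at the start; "torque": the same for the moment, N m; "grip_width": finger opening in m.
Only numpy, scipy, OpenCV 4.12 (cv2) and the standard library are available. Lean on these libraries where they do the work, as an engineer would, in place of code of your own. Each camera call takes 0.05 s, during which the arm holds its last target.

## Working session

There is one attempt and no reset: what is moved stays moved. The work goes in short steps, Python scripts to look and compute and a tool call to move; the robot and the scene stay as the last step left them, time stands still between calls to the robot, and variables do not carry over. Pictures are saved under pics/ and viewed, and the job is handed in when it is done.

Besides the shell and the picture viewer there is one more tool, called as a command line: name --pt "numbers of a row" for each row, then --argument value for the rest. jog_arm: Moves the arm, as the interface text tells. Its arguments: {"type":"object","properties":{"steps":{"type":"array","items":{"type":"array","items":{"type":"number"}}},"grip_force":{"type":"number"}},"required":["steps"]}

```bash
ls; mkdir -p pics; python3 - <<'E'
from workcell import ctrl
import cv2,numpy as np
s=ctrl.sense()
for k in s: print(k,s[k])
print(ctrl.tcp_to_tips)
for n in ("scene","top","wrist"):
    c=ctrl.get_calibration(n)
    p,d=ctrl.grab_frame(n)
    cv2.imwrite(f"pics/{n}0.png",p); np.save(f"pics/{n}0.npy",d)
    np.savez(f"pics/{n}0cal.npz",K=c["camera_matrix"],T=c["cam_to_world"])
    print(n,np.round(c["camera_matrix"],1).tolist(),np.round(c["cam_to_world"],3).tolist())
E
```

```text
pics
time 0.0
q [ 1.18299071e+00  4.23842480e-01  1.63069162e+00  1.04561966e-05
  1.08857228e+00 -1.89997146e-02]
joint_velocities [-0.00082185  0.00072791  0.00014378  0.00025233 -0.0004558  -0.00051743]
tau [-2.13845575e-03 -5.57390106e+01 -2.81736302e+01  5.83228552e-05
  7.33446301e-03 -3.68127118e-06]
tcp_pos [0.22509293 0.58250908 0.247544  ]
tcp_rot [ 8.24774404e-01  5.65461413e-01 -6.34805468e-04  4.12174821e-04]
contact_force [ 0.29825782 -0.13427743  0.41569853]
torque [-0.06382914 -0.00012902  0.00599713]
grip_width 0.0853292455173736
0.017
scene [[444.8, 0.0, 258.4], [0.0, 444.8, 193.0], [0.0, 0.0, 1.0]] [[-0.339, 0.726, -0.599, 1.175], [0.941, 0.251, -0.229, 0.217], [-0.016, -0.641, -0.767, 0.839], [0.0, 0.0, 0.0, 1.0]]
top [[390.2, 0.0, 259.9], [0.0, 390.2, 187.4], [0.0, 0.0, 1.0]] [[0.005, -0.998, 0.069, 0.516], [-1.0, -0.006, -0.004, -0.003], [0.004, -0.069, -0.998, 1.092], [0.0, 0.0, 0.0, 1.0]]
wrist [[303.1, 0.0, 261.5], [0.0, 303.1, 189.4], [0.0, 0.0, 1.0]] [[0.361, 0.896, 0.257, 0.161], [0.932, -0.347, -0.101, 0.609], [-0.001, 0.276, -0.961, 0.372], [0.0, 0.0, 0.0, 1.0]]
```

View pics/scene0.png

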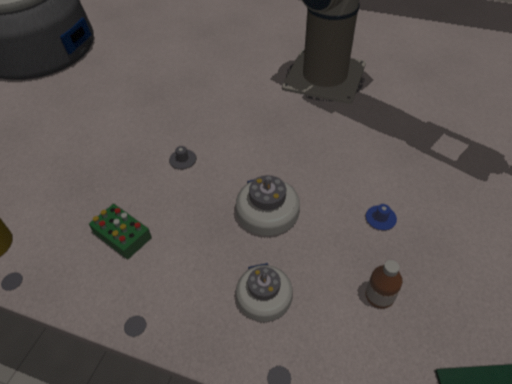

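View pics/top0.png

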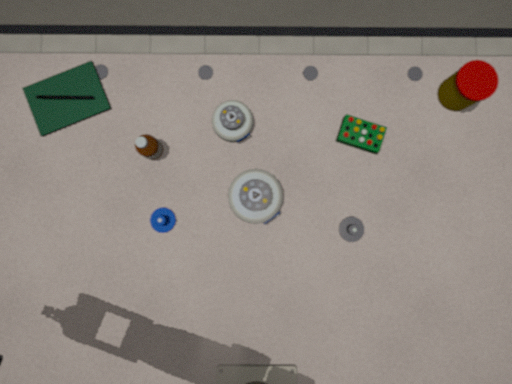

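View pics/wrist0.png

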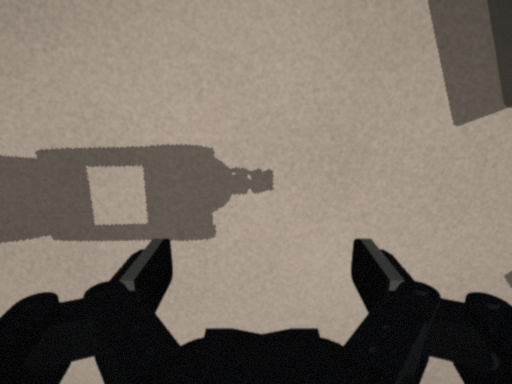

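The scene image shows the blue cap at (381,215), grey cap (182,157), big spinner (267,203), small spinner (264,290), rack (120,230) and bottle (385,285). In the top image the blue cap is at (163,220), the large spinner at (256,196), the small decoy at (233,121) and the grey cap at (351,229). Next I'll measure them.

```bash
cat > h.py <<'E'
import cv2,numpy as np
def cloud(K,T,d):
    v,u=np.mgrid[:d.shape[0],:d.shape[1]]
    P=np.stack([(u-K[0,2])/K[0,0]*d,(v-K[1,2])/K[1,1]*d,d],-1)
    return P@T[:3,:3].T+T[:3,3]
def ray(K,T,u,v,z):
    r=T[:3,:3]@np.array([(u-K[0,2])/K[0,0],(v-K[1,2])/K[1,1],1]);o=T[:3,3]
    return o+r*(z-o[2])/r[2]
def circ(P):  # fit circle x,y
    A=np.c_[2*P[:,:2],np.ones(len(P))];b=(P[:,:2]**2).sum(1)
    s=np.linalg.lstsq(A,b,rcond=None)[0];return s[:2],np.sqrt(s[2]+s[0]**2+s[1]**2)
def big(m,near=None):
    n,l,st,c=cv2.connectedComponentsWithStats(m.astype(np.uint8))
    if near is not None:
        i=1+np.argmin(np.hypot(*(c[1:]-near).T)+1e4*(st[1:,4]<30))
    else: i=1+np.argmax(st[1:,4])
    return l==i
E
cat > m.py <<'E'
from h import *
for n,cb,cs in (("top",(163,220),(256,196)),("scene",(381,215),(267,203))):
    z=np.load(f"pics/{n}0cal.npz");K,T=z["K"],z["T"];d=np.load(f"pics/{n}0.npy").astype(float)
    im=cv2.imread(f"pics/{n}0.png");hsv=cv2.cvtColor(im,cv2.COLOR_BGR2HSV)
    P=cloud(K,T,d)
    m=big((hsv[...,0]>100)&(hsv[...,0]<130)&(hsv[...,1]>120),np.array(cb))
    c,_=cv2.findContours(m.astype(np.uint8),0,1);c=max(c,key=cv2.contourArea)
    hu=cv2.convexHull(c)[:,0]
    R=np.array([ray(K,T,u,v,.006) for u,v in hu])
    print(n,"blue n",m.sum(),"flange fit",circ(R),"z max",P[m][:,2].max(), np.percentile(P[m][:,2],[5,50]))
    k=m&(P[...,2]>.03);print(" knob mean",P[k].mean(0),k.sum())
    # spinner
    ctr=ray(K,T,cs[0],cs[1],.06)
    near=np.hypot(P[...,0]-ctr[0],P[...,1]-ctr[1])<.1
    for lo,hi in((.015,.049),(.049,.056),(.06,.083),(.083,.0885),(.0885,.095),(.095,.13)):
        q=P[near&(P[...,2]>lo)&(P[...,2]<=hi)]
        if len(q)>3: print("  z",lo,hi,len(q),q.mean(0).round(4),circ(q))
E
python3 m.py
```

```text
top blue n 443 flange fit (array([0.50045784, 0.26161753]), np.float64(0.03326804780059004)) z max 1.0915232860030002 [0.00483465 0.00860525]
 knob mean [0.5005149  0.25851954 0.05199664] 82
  z 0.015 0.049 577 [0.5583 0.0026 0.0437] (array([0.56612551, 0.00614975]), np.float64(0.06847003160294647))
  z 0.049 0.056 990 [0.5659 0.0069 0.0517] (array([0.56795105, 0.00722862]), np.float64(0.055633242450733714))
  z 0.06 0.083 47 [0.5695 0.005  0.0821] (array([0.56719741, 0.00771887]), np.float64(0.03277969978920783))
  z 0.083 0.0885 577 [0.5671 0.0069 0.0861] (array([0.56746481, 0.00680553]), np.float64(0.03127298850241896))
  z 0.0885 0.095 156 [0.5675 0.0073 0.0899] (array([0.56822409, 0.00703687]), np.float64(0.023828446820770743))
  z 0.095 0.13 35 [0.5673 0.0067 0.1106] (array([0.56763166, 0.00685156]), np.float64(0.006298190581401101))
scene blue n 406 flange fit (array([0.49976987, 0.2618625 ]), np.float64(0.03423455141693597)) z max 0.8390603018672632 [0.00461568 0.00765287]
 knob mean [0.53907083 0.25960706 0.07978282] 77
  z 0.015 0.049 1075 [0.6078 0.0193 0.0376] (array([0.57078947, 0.00683965]), np.float64(0.067304505778357))
  z 0.049 0.056 826 [0.5889 0.014  0.051 ] (array([0.56663849, 0.00580643]), np.float64(0.05399603552684701))
  z 0.06 0.083 272 [0.5934 0.0151 0.0736] (array([0.57123227, 0.00727885]), np.float64(0.036835299317051776))
  z 0.083 0.0885 650 [0.5702 0.0067 0.0855] (array([0.56711249, 0.00544288]), np.float64(0.03123658502730001))
  z 0.0885 0.095 78 [0.5712 0.0072 0.0897] (array([0.56639475, 0.00615324]), np.float64(0.018085805083576618))
  z 0.095 0.13 57 [0.5707 0.0063 0.1075] (array([0.56912692, 0.00560882]), np.float64(0.005546838269436456))
```

jog_arm --pt "0 0 0 -20 37.3 7 1" --pt "0 0 0 -20 37.3 7 1" --pt "0 0 0 -20 37.3 7 1" --pt "0 0 0 -20 37.3 7 1" --pt "0 0 0 -20 37.3 7 1" --pt "0 0 0 -20 37.3 7 1" --pt "0 0 0 -20 37.3 7 1" --pt "0 0 0 -20 37.3 7 1" --pt "0 0 0 -20 37.3 7 1" --pt "0 0 0 -20 37.3 7 1"

```text
time: 1.4
tcp_pos: [0.5018, 0.2608, 0.178]
tcp_rot: [0.825, 0.565, -0.0, -0.0]
contact_force: [-0.3, -0.4, 0.9]
grip_width: 0.0854
```

jog_arm --pt "0 0 0 0 0 0 1" --pt "0 0 0 0 0 0 1"

```text
time: 1.65
tcp_pos: [0.5008, 0.262, 0.1781]
tcp_rot: [0.825, 0.565, -0.0, -0.0]
contact_force: [-0.3, -0.0, -0.1]
grip_width: 0.0855
```

```bash
cat > w.py <<'E'
import sys
from workcell import ctrl
from h import *
from scipy.spatial.transform import Rotation as R
tag=sys.argv[1]
s=ctrl.sense();c=ctrl.get_calibration("wrist");p,d=ctrl.grab_frame("wrist")
K,T=np.array(c["camera_matrix"]),np.array(c["cam_to_world"])
cv2.imwrite(f"pics/{tag}.png",p);np.save(f"pics/{tag}.npy",d);np.savez(f"pics/{tag}cal.npz",K=K,T=T)
Rt=R.from_quat(s["tcp_rot"]).as_matrix()
print("t",s["time"],"tcp",np.round(s["tcp_pos"],4),"F",np.round(s["contact_force"],2),"w",s["grip_width"]);print(Rt.round(4).tolist())
E
python3 w.py w1
```

```text
t 1.65 tcp [0.5008 0.262  0.1781] F [-0.33 -0.01 -0.1 ] w 0.08546162485606013
[[0.3611, 0.9325, -0.0007], [0.9325, -0.3611, -0.0001], [-0.0003, -0.0006, -1.0]]
```

View pics/w1.png

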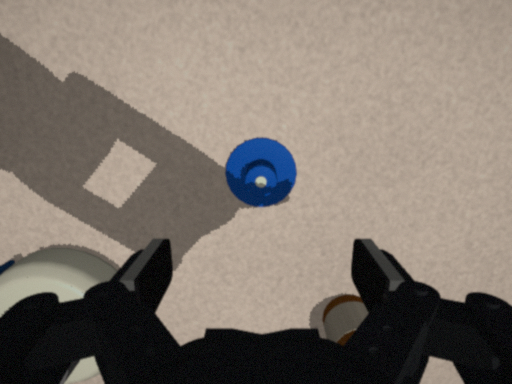

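The wrist image shows the blue cap at (261,172), with the bottle's lid at (345,320) and the housing at the lower left. Now a fine measurement of the cap.

```bash
cat > mb.py <<'E'
import sys
from h import *
n=sys.argv[1]
z=np.load(f"pics/{n}cal.npz");K,T=z["K"],z["T"];d=np.load(f"pics/{n}.npy").astype(float)
im=cv2.imread(f"pics/{n}.png");hsv=cv2.cvtColor(im,cv2.COLOR_BGR2HSV);P=cloud(K,T,d)
m=big((hsv[...,0]>100)&(hsv[...,0]<130)&(hsv[...,1]>120),np.array((261,172)))
c,_=cv2.findContours(m.astype(np.uint8),0,1);hu=cv2.convexHull(max(c,key=cv2.contourArea))[:,0]
print("flange",circ(np.array([ray(K,T,u,v,.007) for u,v in hu])))
q=P[m];k=q[(q[:,2]>.03)&(q[:,2]<.06)];print("knob",k.mean(0),len(k),k[:,2].max(), "box mid",(k.min(0)+k.max(0))/2)
f=q[q[:,2]<.012];print("disc z",np.median(f[:,2]))
E
python3 mb.py w1
```

```text
flange (array([0.49893364, 0.26276879]), np.float64(0.03478409510300377))
knob [0.49830818 0.26318488 0.03863417] 728 0.040885855028516216 box mid [0.499353   0.26278147 0.0357434 ]
disc z 0.00709359460065595
```

jog_arm --pt "0 0 0 0 -1.5 30 1" --pt "0 0 0 0 0 40 1" --pt "0 0 0 0 0 40 1" --pt "0 0 0 0 0 25 1" --pt "0 0 0 0 0 13 1" --pt "0 0 0 0 0 0 1" --grip_force 60

```text
time: 2.45
tcp_pos: [0.4991, 0.263, 0.03]
tcp_rot: [0.824, 0.566, -0.001, -0.0]
contact_force: [-0.2, -0.1, -1.0]
grip_width: 0.0849
```

jog_arm --pt "0 0 0 0 0 0 0.2" --pt "0 0 0 0 0 0 0.2" --pt "0 0 0 0 0 0 0.2" --pt "0 0 0 0 0 0 0.2" --pt "0 0 0 0 0 0 0.2" --pt "0 0 0 0 0 0 0.2" --pt "0 0 0 0 0 0 0.2" --pt "0 0 0 0 0 0 0.2"

```text
time: 3.45
tcp_pos: [0.5002, 0.2627, 0.0313]
tcp_rot: [0.825, 0.565, 0.001, 0.0]
contact_force: [-1.3, 0.0, 7.3]
grip_width: 0.0286
```

```bash
python3 w.py w2
```

```text
t 3.45 tcp [0.5002 0.2627 0.0313] F [-1.33  0.    7.29] w 0.028605622765051658
[[0.3608, 0.9327, 0.0011], [0.9327, -0.3608, 0.0006], [0.001, 0.0008, -1.0]]
```

View pics/w2.png

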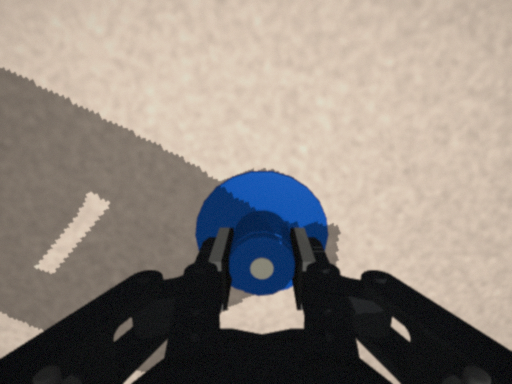

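The cap's knob is between the pads, at (262,265). The 7 N comes from the pads' closing swing pressing down. Next I'll lift and check.

jog_arm --pt "0 0 0 0 0 -10 0.2" --pt "0 0 0 0 0 -30 0.2" --pt "0 0 0 0 0 -40 0.2" --pt "0 0 0 0 0 -40 0.2" --pt "0 0 0 0 0 -30 0.2" --pt "0 0 0 0 0 -10 0.2" --pt "0 0 0 0 0 0 0.2" --pt "0 0 0 0 0 0 0.2"

```text
time: 4.5
tcp_pos: [0.4989, 0.2621, 0.189]
tcp_rot: [0.825, 0.565, -0.001, -0.0]
contact_force: [-0.2, -0.1, -0.3]
grip_width: 0.0286
```

```bash
python3 w.py w3; python3 - <<'E'
from workcell import ctrl
from h import *
for n in("scene","top"):
    c=ctrl.get_calibration(n);p,d=ctrl.grab_frame(n)
    cv2.imwrite(f"pics/{n}3.png",p);np.save(f"pics/{n}3.npy",d);np.savez(f"pics/{n}3cal.npz",K=c["camera_matrix"],T=c["cam_to_world"])
E
```

```text
t 4.5 tcp [0.4989 0.2621 0.189 ] F [-0.17 -0.05 -0.29] w 0.028634964347252174
[[0.3605, 0.9327, -0.0021], [0.9328, -0.3605, -0.0011], [-0.0018, -0.0016, -1.0]]
```

View pics/w3.png

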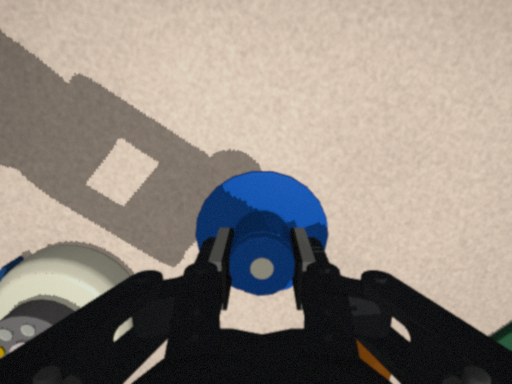

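View pics/scene3.png

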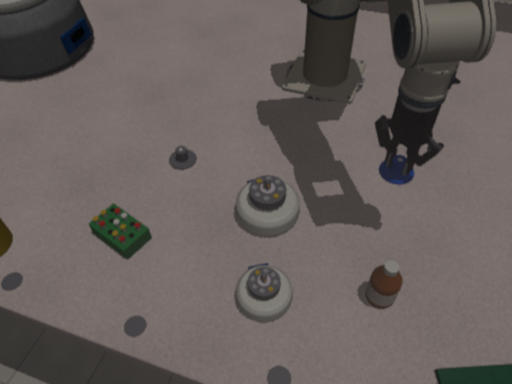

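View pics/top3.png

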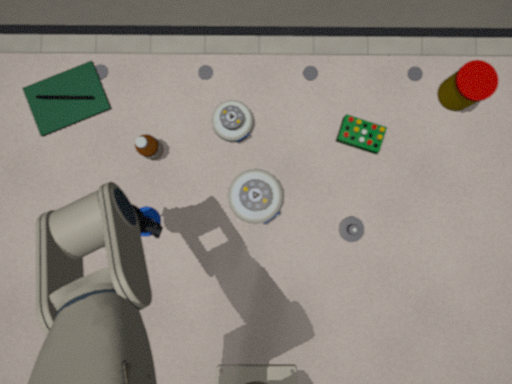

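The cap came up straight, in the same place in the wrist view (262,233). Nothing else moved. Next I'll measure the cap's offset and tilt in the hand.

```bash
cat > mc.py <<'E'
import sys
from h import *
n=sys.argv[1];tcp=np.array([float(a) for a in sys.argv[2:5]]);oz=tcp[2]-.0313
z=np.load(f"pics/{n}cal.npz");K,T=z["K"],z["T"];d=np.load(f"pics/{n}.npy").astype(float)
im=cv2.imread(f"pics/{n}.png");hsv=cv2.cvtColor(im,cv2.COLOR_BGR2HSV);P=cloud(K,T,d)
m=big((hsv[...,0]>100)&(hsv[...,0]<130)&(hsv[...,1]>120),np.array((261,220)))
q=P[m]-[0,0,oz];
f=q[(q[:,2]>.003)&(q[:,2]<.012)];A=np.c_[f[:,:2]-tcp[:2],np.ones(len(f))]
print("disc plane slope,z",np.linalg.lstsq(A,f[:,2],rcond=None)[0],np.median(f[:,2]))
k=q[(q[:,2]>.033)&(q[:,2]<.048)];print("knob top z",np.median(k[:,2]),"rel",(k.mean(0)-tcp)[:2],len(k))
c,_=cv2.findContours(m.astype(np.uint8),0,1);hu=cv2.convexHull(max(c,key=cv2.contourArea))[:,0]
hu=hu[hu[:,1]<225]
C,r=circ(np.array([ray(K,T,u,v,oz+.007) for u,v in hu]));print("flange",C,r,"rel tcp",C-tcp[:2])
E
python3 mc.py w2 .5002 .2627 .0313;python3 mc.py w3 .4989 .2621 .189
```

```text
disc plane slope,z [ 0.00360036 -0.00172008  0.00718836] 0.007073648064670618
knob top z 0.038940085920994544 rel [-0.0022912   0.00199552] 2937
flange [0.49904637 0.264312  ] 0.034859398147725866 rel tcp [-0.00115363  0.001612  ]
disc plane slope,z [ 0.00281617 -0.00333343  0.00715152] 0.007024866481622399
knob top z 0.03886951991599258 rel [-0.0022341   0.00209019] 2936
flange [0.49773906 0.2636382 ] 0.03487528470145729 rel tcp [-0.00116094  0.0015382 ]
```

jog_arm --pt "0 0 0 -15 15 0 0.2" --pt "0 0 0 -25 30 0 0.2" --pt "0 0 0 -28 35 0 0.2" --pt "0 0 0 -28 35 0 0.2" --pt "0 0 0 -28 35 0 0.2" --pt "0 0 0 -28 35 0 0.2" --pt "0 0 0 -28 35 0 0.2" --pt "0 0 0 -28 30 0 0.2" --pt "0 0 0 -5 5 0 0.2" --pt "0 0 0 0 0 0 0.2"

```text
time: 5.9
tcp_pos: [0.6602, -0.0282, 0.1894]
tcp_rot: [0.825, 0.565, -0.001, -0.001]
contact_force: [-1.3, 0.1, -1.2]
grip_width: 0.0285
```

```bash
python3 w.py w4
```

```text
t 5.9 tcp [ 0.6602 -0.0282  0.1894] F [-1.3   0.14 -1.25] w 0.028520943802348448
[[0.3614, 0.9324, -0.0016], [0.9324, -0.3614, 0.0004], [-0.0002, -0.0016, -1.0]]
```

View pics/w4.png

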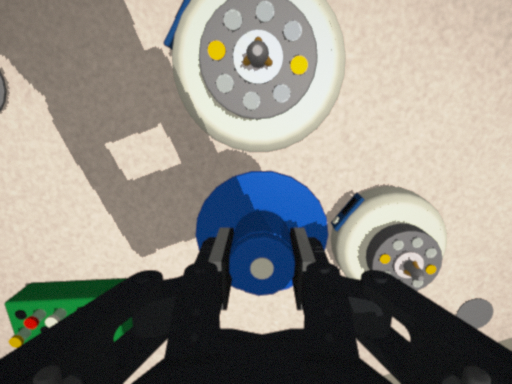

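The large rotor is at (258,56) with its stud and prongs, the small decoy at (410,265) and the held cap at (262,230).

```bash
python3 - <<'E'
from h import *
n="w4"
z=np.load(f"pics/{n}cal.npz");K,T=z["K"],z["T"];d=np.load(f"pics/{n}.npy").astype(float)
im=cv2.imread(f"pics/{n}.png");hsv=cv2.cvtColor(im,cv2.COLOR_BGR2HSV);P=cloud(K,T,d)
near=np.hypot(P[...,0]-.5675,P[...,1]-.0068)<.09
v,u=np.mgrid[:384,:512]; near&=(v<150)
# rotor disc outline by height
m=near&(P[...,2]>.078)&(P[...,2]<.125)&(np.hypot(P[...,0]-.5675,P[...,1]-.0068)<.047)
c,_=cv2.findContours(m.astype(np.uint8),0,1);hu=cv2.convexHull(max(c,key=cv2.contourArea))[:,0]
print("rotor rim",circ(np.array([ray(K,T,a,b,.086) for a,b in hu])))
# shoulder ring outline: bright
m=near&(hsv[...,1]<60)&(hsv[...,2]>170)&(np.hypot(P[...,0]-.5675,P[...,1]-.0068)<.025)
c,_=cv2.findContours(m.astype(np.uint8),0,1);hu=cv2.convexHull(np.vstack(c))[:,0]
print("shoulder",circ(np.array([ray(K,T,a,b,.09) for a,b in hu])),m.sum())
s=near&(P[...,2]>.105)&(P[...,2]<.13);q=P[s];print("stud",q.mean(0),circ(q),s.sum(),q[:,2].max())
t=q[q[:,2]>.116];print("tip",t.mean(0),len(t))
h=near&(P[...,2]>.049)&(P[...,2]<.055);print("housing top z ",np.median(P[h][:,2]))
for lo in (.083,.088): 
  h=near&(P[...,2]>lo)&(P[...,2]<lo+.004); print(lo,np.median(P[h][:,2]),h.sum())
E
python3 mc.py w4 .6602 -.0282 .1894
```

```text
rotor rim (array([0.56714267, 0.00642632]), np.float64(0.04124139751891735))
shoulder (array([0.56779231, 0.00672585]), np.float64(0.024516626382018975)) 1696
stud [0.56757945 0.00625265 0.11277946] (array([0.56716311, 0.00637454]), np.float64(0.005186643458968907)) 486 0.11885772288646751
tip [0.56678663 0.00640575 0.11700409] 114
housing top z  0.05094795632228005
0.083 0.08518511612215943 8162
0.088 0.08903090753578971 1587
disc plane slope,z [ 0.00063339 -0.00190992  0.00708305] 0.007013427650973222
knob top z 0.038854388979372684 rel [-0.00219606  0.00208008] 2929
flange [ 0.6593491  -0.02664822] 0.03508330567426778 rel tcp [-0.0008509   0.00155178]
```

jog_arm --pt "0 0 0 -0.5 -10 0 0.2" --pt "0 0 0 -0.5 -22 0 0.2" --pt "0 0 0 -0.5 -28 0 0.2" --pt "0 0 0 -0.5 -25 0 0.2" --pt "0 0 0 -0.4 -10 0 0.2" --pt "0 0 0 0 -2.8 0 0.2" --pt "0 0 0 0 0 0 0.2" --pt "0 0 0 0 0 0 0.2"

```text
time: 6.95
tcp_pos: [0.5694, 0.0047, 0.1903]
tcp_rot: [0.825, 0.565, 0.0, 0.0]
contact_force: [0.4, 0.4, -1.3]
grip_width: 0.028
```

```bash
python3 w.py w5; cat > sc.py <<'E'
import sys
from workcell import ctrl
from h import *
n=sys.argv[1]
c=ctrl.get_calibration("scene");p,d=ctrl.grab_frame("scene")
np.save(f"pics/{n}.npy",d);np.savez(f"pics/{n}cal.npz",K=c["camera_matrix"],T=c["cam_to_world"]);cv2.imwrite(f"pics/{n}full.png",p)
cv2.imwrite(f"pics/{n}.png",cv2.resize(p[110:260,180:360],None,fx=4,fy=4,interpolation=cv2.INTER_CUBIC))
E
python3 sc.py s5
```

```text
t 6.95 tcp [0.5694 0.0047 0.1903] F [ 0.41  0.37 -1.28] w 0.02801354693544447
[[0.3607, 0.9327, 0.0005], [0.9327, -0.3607, -0.0], [0.0002, 0.0005, -1.0]]
```

View pics/s5.png

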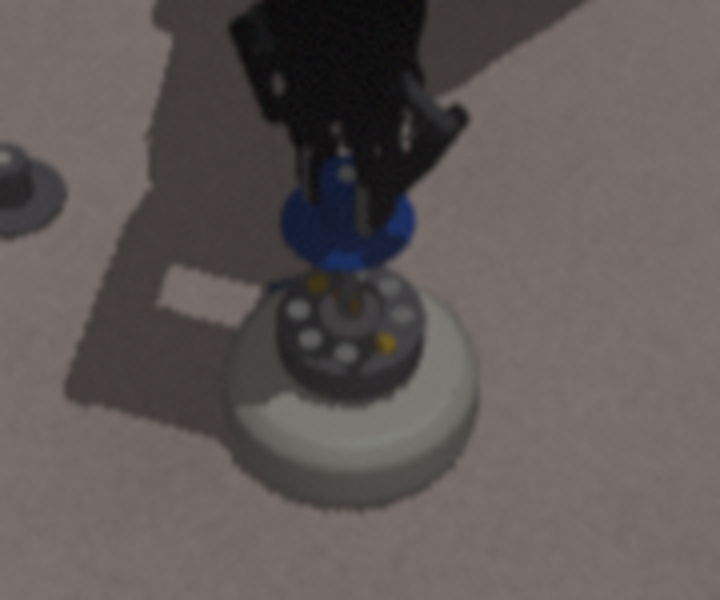

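The cap hangs just above and behind the stud tip in this view. I'll check its axis against the stud using the fixed camera.

```bash
cat > ms.py <<'E'
import sys
from h import *
n=sys.argv[1];oz=float(sys.argv[2])
z=np.load(f"pics/{n}cal.npz");K,T=z["K"],z["T"];d=np.load(f"pics/{n}.npy").astype(float)
im=cv2.imread(f"pics/{n}full.png");hsv=cv2.cvtColor(im,cv2.COLOR_BGR2HSV);P=cloud(K,T,d)
m=(hsv[...,0]>100)&(hsv[...,0]<130)&(hsv[...,1]>110)
m&=(np.hypot(P[...,0]-.568,P[...,1]-.0065)<.05)&(P[...,2]>oz-.01)
q=P[m];f=q[(q[:,2]-oz>0)&(q[:,2]-oz<.014)]
print("n",m.sum(),"disc z-oz",np.median(f[:,2])-oz,"fmid",(f.min(0)+f.max(0))/2)
c,_=cv2.findContours(m.astype(np.uint8),0,1);hu=cv2.convexHull(np.vstack(c))[:,0]
R=np.array([ray(K,T,a,b,oz+.007) for a,b in hu]);R=R[R[:,0]>.568]
print("flange",circ(R),len(R))
k=im[110:260,180:360]
E
python3 ms.py s5 .159; python3 mc.py w5 .5694 .0047 .1903
python3 - <<'E'
from workcell import ctrl
s=ctrl.sense();print(s["tcp_pos"],s["time"])
E
```

```text
n 463 disc z-oz 0.006853619914760772 fmid [0.57630541 0.00609333 0.16658059]
flange (array([0.57326168, 0.00595943]), np.float64(0.033101645670313797)) 14
disc plane slope,z [ 0.0043919  -0.00271623  0.00719987] 0.007066035882753424
knob top z 0.03893153323617385 rel [-0.00226248  0.00210862] 2918
flange [0.56795163 0.00647744] 0.03479590682833513 rel tcp [-0.00144837  0.00177744]
[0.56915035 0.00469986 0.19023041] 7.05
```

jog_arm --pt "0 0 0 0 0 7 0.2" --pt "0 0 0 0 0 7 0.2" --pt "0 0 0 0 0 7 0.2" --pt "0 0 0 0 0 7 0.2" --pt "0 0 0 0 0 0 0.2"

```text
time: 7.68
tcp_pos: [0.5682, 0.0049, 0.1615]
tcp_rot: [0.825, 0.565, -0.001, -0.0]
contact_force: [0.2, 0.0, -0.3]
grip_width: 0.0283
```

```bash
python3 w.py w6;python3 sc.py s6; python3 ms.py s6 .13
```

```text
t 7.675 tcp [0.5682 0.0049 0.1615] F [ 0.2   0.03 -0.32] w 0.02826463395258135
[[0.3605, 0.9328, -0.0015], [0.9328, -0.3605, 0.0], [-0.0005, -0.0014, -1.0]]
n 438 disc z-oz 0.007357698948426139 fmid [0.57594496 0.0064457  0.13813761]
flange (array([0.572185 , 0.0061737]), np.float64(0.033400572691909054)) 12
```

View pics/s6.png

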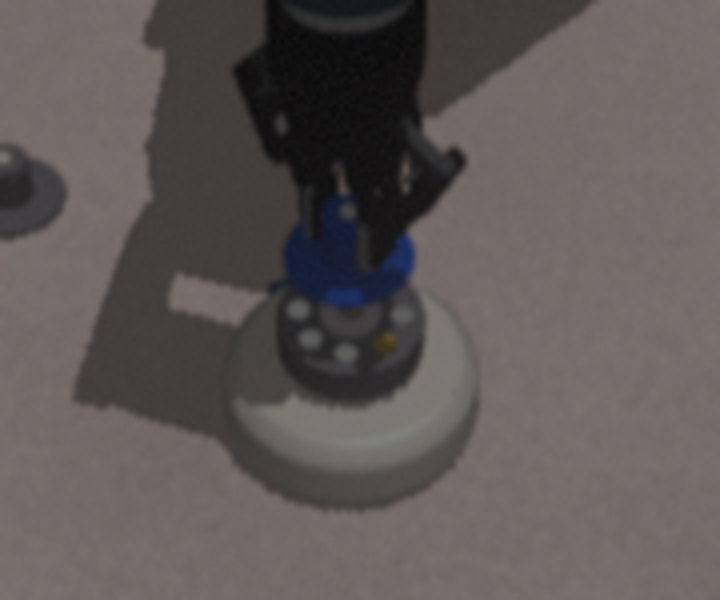

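Aligned to about 1 mm. I'll lower the cap over the stud tip, staying above the prongs, and check side forces.

jog_arm --pt "0 0 0 0 0 5 0.2" --pt "0 0 0 0 0 4 0.2" --pt "0 0 0 0 0 4 0.2" --pt "0 0 0 0 0 4 0.2" --pt "0 0 0 0 0 4 0.2" --pt "0 0 0 0 0 0 0.2"

```text
time: 8.52
tcp_pos: [0.5684, 0.0049, 0.1409]
tcp_rot: [0.825, 0.565, -0.0, -0.0]
contact_force: [-0.4, -0.1, -0.7]
grip_width: 0.0284
```

jog_arm --pt "0 0 0 0 0 2 0.2" --pt "0 0 0 0 0 2 0.2" --pt "0 0 0 0 0 2 0.2" --pt "0 0 0 0 0 0 0.2"

```text
time: 9.02
tcp_pos: [0.5682, 0.005, 0.135]
tcp_rot: [0.825, 0.565, -0.0, -0.0]
contact_force: [-1.9, 0.2, -1.0]
grip_width: 0.0284
```

```bash
python3 w.py w7;python3 sc.py s7; python3 ms.py s7 .105;  python3 - <<'E'
from workcell import ctrl
s=ctrl.sense();print(s["tcp_pos"],s["contact_force"],s["torque"])
E
```

```text
t 9.025 tcp [0.5682 0.005  0.135 ] F [-1.86  0.23 -0.97] w 0.028388675388399245
[[0.3605, 0.9327, -0.001], [0.9327, -0.3605, 0.0002], [-0.0002, -0.001, -1.0]]
n 415 disc z-oz 0.005581122368897504 fmid [0.57623595 0.00700753 0.11228798]
flange (array([0.57191162, 0.00709978]), np.float64(0.03421453638526211)) 11
[0.56833451 0.00496316 0.13511905] [-1.0501752   2.21485415 -0.93983958] [ 0.19567352  0.28977132 -0.03859018]
```

View pics/s7.png

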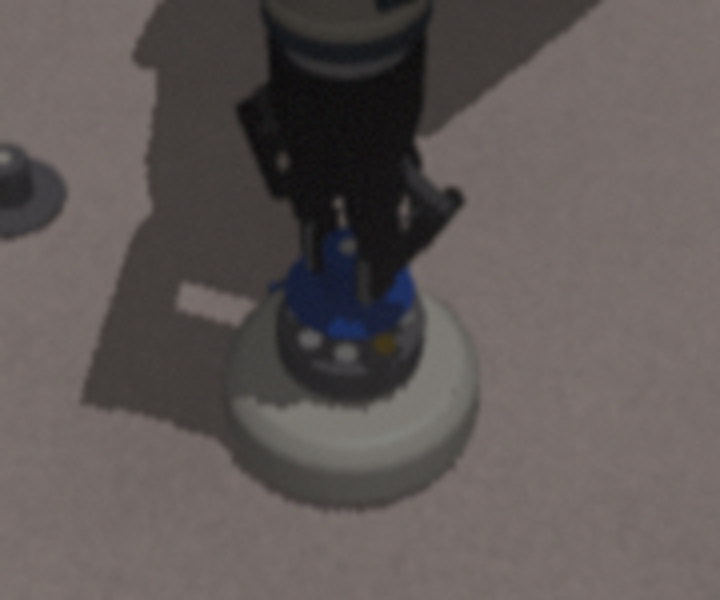

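The cap is over the stud, with its underside at about 0.104 and no upward force. Now I'll press in small steps with a firmer grip.

jog_arm --pt "0 0 0 0 0 0 0.2" --pt "0 0 0 0 0 1 0.2" --pt "0 0 0 0 0 1 0.2" --pt "0 0 0 0 0 0 0.2" --grip_force 100

```text
time: 9.62
tcp_pos: [0.5688, 0.0049, 0.1334]
tcp_rot: [0.825, 0.565, 0.0, 0.0]
contact_force: [-1.7, 1.5, 0.7]
grip_width: 0.0273
```

jog_arm --pt "0 0 0 0 0 1 0.2" --pt "0 0 0 0 0 1 0.2" --pt "0 0 0 0 0 1 0.2" --pt "0 0 0 0 0 0 0.2"

```text
time: 10.12
tcp_pos: [0.5689, 0.0049, 0.1305]
tcp_rot: [0.825, 0.565, 0.0, 0.0]
contact_force: [-1.7, 0.1, 4.7]
grip_width: 0.0273
```

jog_arm --pt "0 0 0 0 0 1 0.2" --pt "0 0 0 0 0 1 0.2" --pt "0 0 0 0 0 1 0.2" --pt "0 0 0 0 0 0 0.2"

```text
time: 10.62
tcp_pos: [0.5684, 0.005, 0.1268]
tcp_rot: [0.825, 0.565, -0.0, -0.0]
contact_force: [-0.2, 2.5, -2.8]
grip_width: 0.0272
```

Force rose to about 5 N and then dropped, so it may have clicked. I'll keep pressing.

jog_arm --pt "0 0 0 0 0 1 0.2" --pt "0 0 0 0 0 1 0.2" --pt "0 0 0 0 0 1 0.2" --pt "0 0 0 0 0 0 0.2"

```text
time: 11.12
tcp_pos: [0.5686, 0.0049, 0.1242]
tcp_rot: [0.825, 0.565, -0.0, -0.0]
contact_force: [-1.2, 0.7, -1.8]
grip_width: 0.0276
```

jog_arm --pt "0 0 0 0 0 1 0.2" --pt "0 0 0 0 0 1 0.2" --pt "0 0 0 0 0 1 0.2" --pt "0 0 0 0 0 0 0.2"

```text
time: 11.62
tcp_pos: [0.5688, 0.0049, 0.1215]
tcp_rot: [0.825, 0.565, 0.0, 0.0]
contact_force: [-3.0, 0.7, 2.4]
grip_width: 0.0275
```

jog_arm --pt "0 0 0 0 0 1 0.2" --pt "0 0 0 0 0 1 0.2" --pt "0 0 0 0 0 1 0.2" --pt "0 0 0 0 0 0 0.2"

```text
time: 12.12
tcp_pos: [0.5688, 0.0049, 0.1188]
tcp_rot: [0.825, 0.565, 0.0, 0.0]
contact_force: [-4.4, 0.7, 6.9]
grip_width: 0.0272
```

jog_arm --pt "0 0 0 0 0 1 0.2" --pt "0 0 0 0 0 1 0.2" --pt "0 0 0 0 0 1 0.2" --pt "0 0 0 0 0 0 0.2"

```text
time: 12.62
tcp_pos: [0.5688, 0.0049, 0.1161]
tcp_rot: [0.825, 0.565, 0.0, 0.0]
contact_force: [-4.8, 1.2, 11.2]
grip_width: 0.0275
```

jog_arm --pt "0 0 0 0 0 1 0.2" --pt "0 0 0 0 0 1 0.2" --pt "0 0 0 0 0 0 0.2"

```text
time: 13.0
tcp_pos: [0.5689, 0.0049, 0.1154]
tcp_rot: [0.825, 0.565, 0.0, 0.0]
contact_force: [-9.2, 1.4, 23.7]
grip_width: 0.0271
```

```bash
python3 w.py w8;python3 sc.py s8;python3 mc.py w8 .5686 .0049 .1153
```

```text
t 13.0 tcp [0.5689 0.0049 0.1154] F [-9.2   1.4  23.72] w 0.027119605713980192
[[0.3604, 0.9328, 0.0007], [0.9328, -0.3604, -0.0], [0.0002, 0.0006, -1.0]]
disc plane slope,z [-8.05586833e-05 -1.53498458e-03  7.11979958e-03] 0.007078676553476854
knob top z 0.03890700529830239 rel [-0.00199206  0.0020727 ] 2895
flange [0.56789637 0.00644572] 0.035303005086579936 rel tcp [-0.00070363  0.00154572]
```

View pics/s8.png

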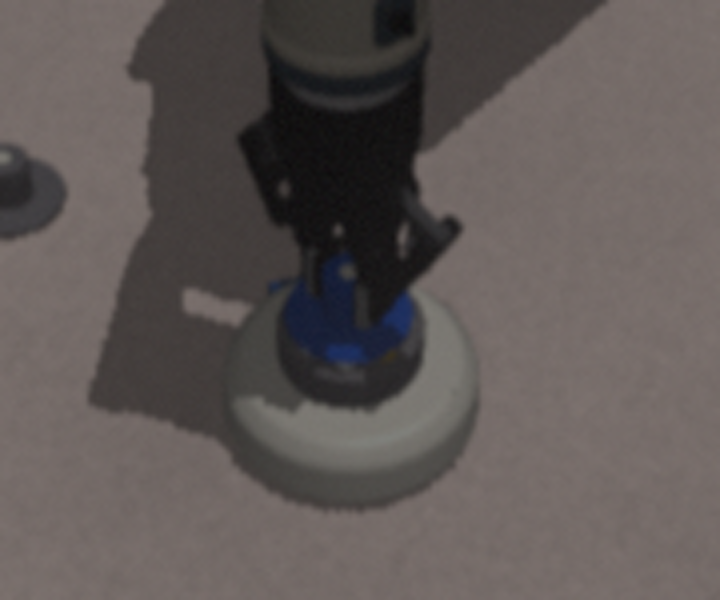

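View pics/w8.png

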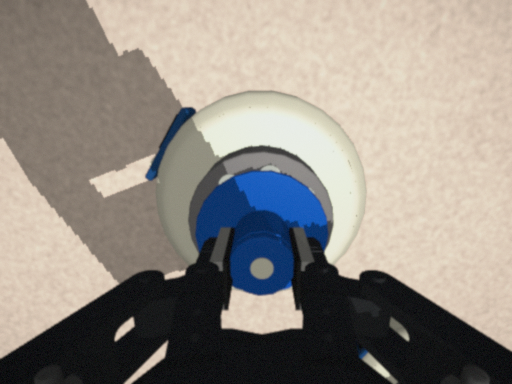

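The cap sits on the rotor and the fingers still grip the knob at (262,265). I'll check the rotor rim height independently, then let it settle.

jog_arm --pt "0 0 0 0 0 0 0.2" --pt "0 0 0 0 0 0 0.2" --pt "0 0 0 0 0 0 0.2" --pt "0 0 0 0 0 0 0.2"

```text
time: 13.6
tcp_pos: [0.5689, 0.0049, 0.1154]
tcp_rot: [0.825, 0.565, 0.0, 0.0]
contact_force: [-9.2, 1.3, 22.6]
grip_width: 0.0273
```

```bash
python3 w.py w9; python3 - <<'E'
from h import *
for n in("w4","w9"):
    z=np.load(f"pics/{n}cal.npz");d=np.load(f"pics/{n}.npy").astype(float);P=cloud(z["K"],z["T"],d)
    im=cv2.imread(f"pics/{n}.png");hsv=cv2.cvtColor(im,cv2.COLOR_BGR2HSV)
    r=np.hypot(P[...,0]-.5672,P[...,1]-.0064);b=(hsv[...,1]>110)
    m=(r>.036)&(r<.041)&~b&(P[...,2]>.07)&(P[...,2]<.1);print(n,"rotor top z",np.median(P[m][:,2]),m.sum())
    m=(r<.035)&(r>.02)&b&(P[...,2]>.08)&(P[...,2]<.105)&(hsv[...,0]>100);print(" cap disc z",np.median(P[m][:,2]) if m.any() else None)
    m=(r>.048)&(r<.055)&~b&(P[...,2]>.04)&(P[...,2]<.06);print(" housing z",np.median(P[m][:,2]))
E
```

```text
t 13.6 tcp [0.5689 0.0049 0.1154] F [-9.18  1.3  22.56] w 0.027292163549490323
[[0.3605, 0.9328, 0.0008], [0.9328, -0.3605, -0.0], [0.0003, 0.0008, -1.0]]
w4 rotor top z 0.08506101907483338 2341
 cap disc z None
 housing z 0.05108747484386475
w9 rotor top z 0.07902271847281733 2073
 cap disc z 0.09107692754640362
 housing z 0.05110995062441502
```

The rotor dropped 6.0 mm, from 0.0851 to 0.0790. The disc top sits 12 mm above the rim, which is exactly home (4 + 8 mm). The force is steady at 23 N, so I'm handing in.

```bash
python3 -c "
from workcell import ctrl
print(ctrl.finish_job())"
```

```text
the job is handed in; nothing more can be done
None
```

The blue cap is clicked home on the larger spinner's stud, with the rotor at the bottom of its travel. I handed the job in at about 13.7 s with the arm still gripping and pressing. `finish_job` reports no verdict, so these are my own last checks:

- **Click:** the push rose to about 5 N and then dropped. It rose again once the cap reached the shoulder, at about 90 mm.
- **Home:** the cap's disc top measured 12 mm above the rotor rim, which is exactly the fully seated height. There was no measurable tilt.
- **Rotor:** its rim dropped 6.0 mm in the wrist depth image, from 85.1 to 79.0 mm.
- **Push:** about 23 N downward, steady over 0.6 s.
- **Other objects:** the arm never went near the grey cap, rack or bottle. A picture after the lift showed them still in place, but I did not measure them again at the end.

Two readings were less clean:

- **Sideways force:** about 9 N stayed on the tool in x while pressing. I measured the cap about 0.8 mm off axis, within the 3 mm limit, so I left it.
- **Scene camera:** its fit of the partly hidden flange put the cap about 4 to 5 mm farther out in x than the wrist camera did. I trusted the wrist view, and the cap then went onto the stud without catching.

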